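# Set a resin wall clock to ten past ten

## Task

The round resin clock on the tilted easel is to be photographed for the catalogue: turn its hands so that it shows ten past ten, the long hand on the two and the short hand just past the ten. The hands turn separately and stay where they are left; do not lean on the resin face, and leave the other things on the bench where they are.

Things in the scene. Friction and masses are not known exactly. Their poses are not given: they have to be found in the camera images.
- dial: round dark blue resin clock face, 260 mm across, fixed on the easel, its normal 32 degrees from vertical. Origin: the face's centre, 120 mm above the bench (resin surface 1.5 mm below it along -z). z points out of the face, x to twelve o'clock (upper edge), -y to three o'clock. Brass ticks at the rim: twelve double, three, six, nine long. A steel shaft, 10 mm across, stands 36 mm out of the centre.
- easel: plywood easel, bolted to the bench, 200 x 200 mm base board, holding the clock leaning back so that its face looks up and to the robot's right (world -y, turned 15 degrees towards the robot to 36 degrees away from it). Origin on the bench, below the centre of the face; -x is the horizontal direction the face looks to. Two wooden pins under the lower edge end below the face.
- hour_hand (a joint): angle of the hour hand in rad, 0 at twelve o'clock, growing clockwise as seen facing the dial (one hour is 0.524). Held by friction (about 0.08 N m), it turns freely past twelve and stays where released; it is not geared to the minute hand.
- hour_hand_tip (a point): outer end of the short, broad brass hand: a flat bar 16 mm wide, 6 mm thick, reaching 72 mm from the shaft (16 mm tail, boss 24 mm across), its underside 10 mm and its top 16 mm along z from the dial's origin. The point is at mid-thickness; its x axis points outwards along the hand, z out of the face.
- minute_hand (a joint): angle of the minute hand in rad, as for the hour hand (one minute is 0.105). Same friction, independent of the hour hand.
- minute_hand_tip (a point): outer end of the long, slim brass hand: a flat bar 9 mm wide, 6 mm thick, reaching 110 mm from the shaft (24 mm tail, boss 24 mm across), its underside 27 mm and its top 33 mm along z from the dial's origin, so that it passes over the hour hand. The point is at mid-thickness; its x axis points outwards along the hand, z out of the face.
- wrench: bystander: steel wrench 150 mm long, lying beside the easel at the three o'clock side
- batteries: bystander: two black 50 mm batteries side by side, lying in front of the lower edge of the clock
- nut_jar: bystander: glass jar with a steel cap, 48 mm across, 55 mm tall, standing beside the easel at the nine o'clock side
- movement: bystander: black square clock movement 56 mm wide, 16 mm thick, with a 14 mm brass stub on top, lying on the bench
- screwdriver: bystander: screwdriver 170 mm long with black handle, lying on the bench
- cup: bystander: white ceramic cup, 76 mm across, 85 mm tall
- dish: bystander: shallow steel dish, 90 mm across, 22 mm tall

How it is judged:
By the outcome, as a careful person would: the job done as asked, in the order asked, and still so for the second after the job is handed in, with the robot touching nothing.
It also fails if it takes over 64 s, if anything falls off the work surface, if the arm or the gripper's body presses on something with over 40 N, if the wrist force passes 120 N, or if a joint passes its speed limit or range.

## Robot

A 7-joint arm with a two-finger parallel gripper is mounted at the origin on the work surface. World frame = base frame: x ahead of the robot, y to its left, z up, the work surface at z = 0. Lengths are in m, angles in rad, forces in N, time in s.
With the tool pointing down it reaches from about 0.425 to 0.875 m from the base axis. Payload 4.7 kg.
Tool frame: the origin (TCP) lies at the very end of the fingers, on their centre line; the grasp point (between the pads) lies 19 mm behind it; z points along the fingers, y is the line along which they close (so a half turn about z gives the same grasp; the last joint's range is limited). The gripper opens to 87 mm and grips with 3 to 60 N. Pads are 19 mm wide; open, the fingers measure 117 mm over their backs; the gripper's body (75 mm by 190 mm) begins 51 mm behind the grasp point.
Start: joints at [1.204, 0.321, -0.07, 1.45, 0.023, 1.371, -0.057], TCP at [0.242, -0.603, 0.223] pointing down, gripper open.
Joint ranges: [-2.86, 2.86], [-0.3, 2.09], [-1.38, 1.24], [0.06, 2.45], [-1.56, 4.7], [0.09, 2.05], [-2.69, 2.69]. Speed limits (rad/s): [2.57, 2.57, 3.14, 3.14, 3.14, 3.14, 3.14].

## Interface

Orientations are given as a unit quaternion [x, y, z, w].
In Python, from station import bot gives the robot as it stands.
- The arm moves only by the shell command python3 -m inch 'ROWS' [FORCE]. ROWS is JSON, a list of rows, each an object of numbers: "tx", "ty", "tz": the shift along the tool's x, y, z in m; "spin": the turn about the tool's z in rad; "gripper": the gripper's target within -1 to 1 (shut at 1, half-way at 0, fully open at -1). In form: [{"tx": .., "ty": .., "tz": .., "spin": .., "gripper": ..}, ...]. A call has 1 to 12 rows; each row shifts and turns the commanded pose from where the row before left it, along the tool's axes as they then stand; what a row does not reach is not made up. A row lasts 1/10 s, in which the tool goes at most 50 mm and 8.59 degrees, less where a joint would pass 70% of its speed; a pose out of reach is approached as far as the arm can. A call with a gripper value outside its range is refused whole. The fingers move at their own pace and stop on an object; FORCE is the grip in N (left out, the last holds). Time passes only in rows, so rows that do not move let the fingers close. It gives the time, the measured TCP pose, the force, the opening and the grip force at its end, in the units of the state.
- bot.sense(): the state, without advancing time (a new reading comes with each control period).
- bot.camera(name): name is "scene" or "side" or "wrist"; returns a dict with "image" (384x512x3 uint8, red, green, blue), "mtx" (3x3 intrinsics, pixels), "rvec" (rotation vector, rad) and "tvec" (3), from world to camera coordinates, as OpenCV has them; the wrist camera has in their place "hand_eye" (4x4, takes a point from camera to tool coordinates, whose origin is the TCP and whose axes are the flange's). Camera axes: x right, y down, z forward; pixel columns grow to the right and rows downward; lengths in m; the calibration is good to about 2 mm. A picture is of the moment at which its call begins: read the wrist's pose just before it. There is no depth.
- bot.hand_in(): hands the job in; it is judged then, once.
The state is a dict: "time_s": time; "qpos": joint angles; "joint_vel": joint speeds; "tau": joint torques, N m; "ee_pos": TCP position; "tool_rot": TCP orientation; "wrist_force": force on the tool from outside, world axes, zero at the start; "torque": the same for the moment, N m; "gripper_width": opening from 0.0 (shut) to 1.0 (fully open); "grasp_force": force on a finger pad.
Only numpy, scipy, OpenCV 4.12 (cv2) and the standard library are available. Lean on these libraries where they do the work, as an engineer would, in place of code of your own. Each camera call takes 0.05 s, during which the arm holds its last target. There are 200 camera calls.

## Working session

There is one attempt and no reset: what is moved stays moved. The work goes in short steps, Python scripts to look and compute and a shell command to move; the robot and the scene stay as the last step left them, time stands still between calls to the robot, and variables do not carry over. Pictures are saved under pics/ and viewed, at most 10 in all, crops included, and the job is handed in when it is done.

```bash
mkdir -p pics; ls; python3 - <<'E'
from station import bot
import cv2,numpy as np
s=bot.sense();print(s)
a=[bot.camera(n) for n in("scene","side")]
for n,c in zip(("scene","side"),a):
    cv2.imwrite(f"pics/{n}0.png",cv2.resize(c["image"][:,:,::-1],(800,600),interpolation=cv2.INTER_CUBIC));print(n,c["mtx"],c["rvec"],c["tvec"])
E
```

```text
pics
{'time_s': 0.0, 'qpos': array([ 1.20407572,  0.32183573, -0.07006136,  1.45166722,  0.02257334,
        1.37080645, -0.05688001]), 'joint_vel': array([-0.00161724,  0.00059631,  0.00240948, -0.00039495,  0.00067423,
        0.00089773, -0.00051127]), 'tau': array([ 5.81938116e-05, -4.91289067e+01, -4.03471906e-01, -3.12527633e+01,
       -6.37629256e-02,  4.38201951e-02,  2.13743347e-04]), 'ee_pos': array([ 0.24133592, -0.60293903,  0.22145697]), 'tool_rot': array([ 9.81924040e-01,  1.89272946e-01, -2.21680596e-04, -9.39418474e-04]), 'wrist_force': array([ 0.43347487, -0.27156561, -0.00307545]), 'torque': array([-0.00868475, -0.03532967,  0.01595733]), 'grasp_force': 0.0, 'gripper_width': 1.0002760919604319}
scene [[356.9237908    0.         258.01844096]
 [  0.         356.9237908  191.03975854]
 [  0.           0.           1.        ]] [ 1.21946099  2.06156885 -1.09092875] [ 0.23639595 -0.11535255  1.37774811]
side [[441.77793734   0.         249.95967572]
 [  0.         441.77793734 191.71264297]
 [  0.           0.           1.        ]] [ 0.46750712 -2.54988545  1.48853389] [0.47140825 0.23468886 1.37710529]
```

View pics/scene0.png

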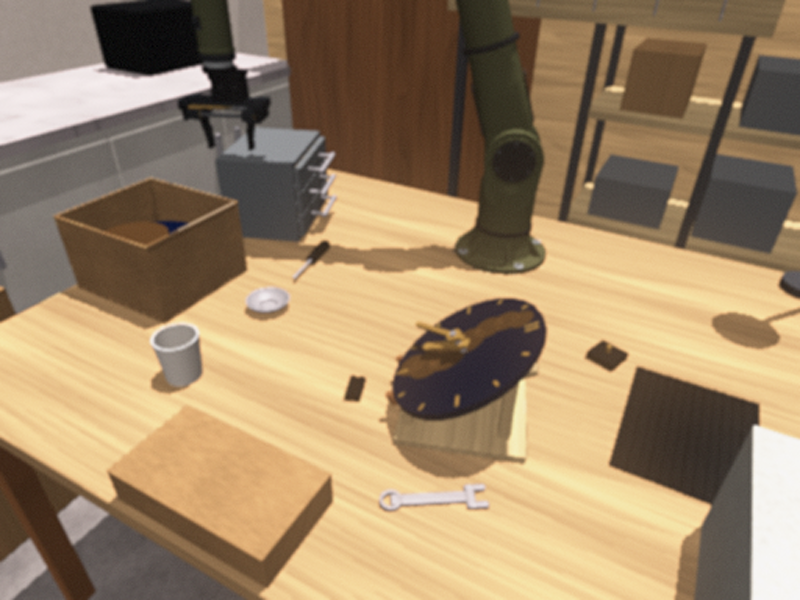

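View pics/side0.png

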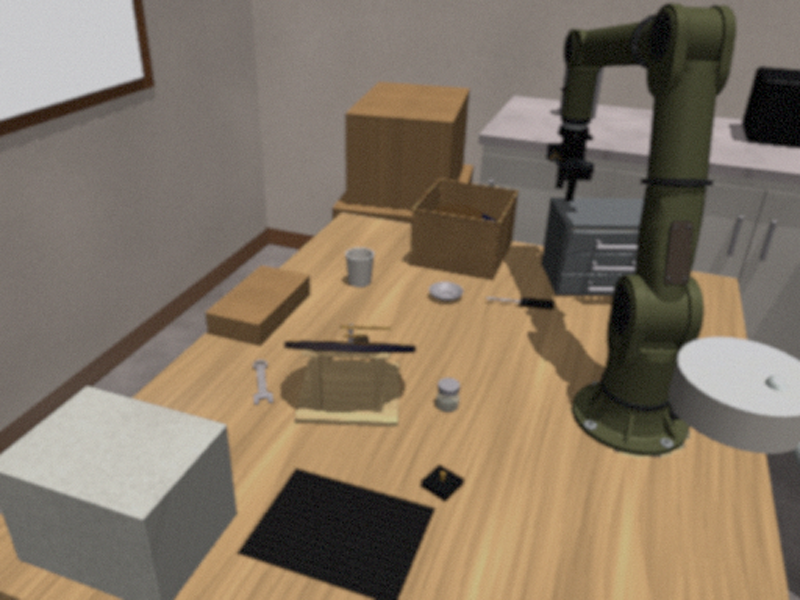

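```bash
cat > h.py <<'E'
import numpy as np,cv2
from scipy.spatial.transform import Rotation as R
T=np.deg2rad(32)
def frame(p):
    x,y,a=p;d=np.array([np.cos(a),np.sin(a),0]);u=np.array([0,0,1.])
    X=-np.cos(T)*d+np.sin(T)*u;Z=np.sin(T)*d+np.cos(T)*u
    return np.c_[X,np.cross(Z,X),Z],np.array([x,y,.12])
def proj(c,P): return cv2.projectPoints(np.float64(P).reshape(-1,1,3),c["rvec"],c["tvec"],c["mtx"],None)[0][:,0]
def rectify(c,p,z,n=400,half=.14):
    # face-on: up=12 (x), right=3 (-y)
    Rm,o=frame(p);i,j=np.mgrid[0:n,0:n];x=half-i*2*half/n;y=half-j*2*half/n
    P=np.stack([x,y,np.full(x.shape,z)],-1).reshape(-1,3)@Rm.T+o
    m=proj(c,P).reshape(n,n,2).astype(np.float32)
    return cv2.remap(c["image"],m[...,0],m[...,1],cv2.INTER_CUBIC)
E
python3 - <<'E'
from h import *
from station import bot
from scipy.optimize import minimize
c=bot.camera("scene");s=bot.camera("side");im=c["image"].astype(int)
m=((im[...,2]>im[...,0]+5)&(im.sum(2)<220)).astype(np.uint8);w=np.zeros_like(m);w[185:272,245:356]=1;m*=w
m=cv2.morphologyEx(m,cv2.MORPH_OPEN,np.ones((2,2)))
pts=cv2.convexHull(np.argwhere(m)[:,::-1].astype(np.int32))
hull=np.zeros_like(m);cv2.fillConvexPoly(hull,pts,1)
print(m.sum(),hull.sum(),pts[:,0].min(0),pts[:,0].max(0))
t=np.linspace(0,2*np.pi,180)
C=np.c_[.13*np.cos(t),.13*np.sin(t),0*t-.0015]
hp=pts[:,0].astype(float)
def cost(p):
    Rm,o=frame(p);e=proj(c,C@Rm.T+o).astype(np.float32)
    d=np.array([cv2.pointPolygonTest(e[:,None],(float(a),float(b)),True) for a,b in hp])
    return np.mean(np.minimum(np.abs(d-.5),4))
best=min((minimize(cost,[x,y,np.deg2rad(a)],method="Nelder-Mead",options=dict(maxiter=600,initial_simplex=np.array([[x,y,np.deg2rad(a)]]*4)+np.vstack([np.zeros(3),np.diag([.03,.03,.2])])))  for x in(.5,.65) for y in(-.1,.1) for a in(-100,-80,-60)),key=lambda r:r.fun)
p=best.x;print(best.fun,p,np.rad2deg(p[2]));np.save("p.npy",p)
def crop(c,x,y,w,h,draw):
    I=cv2.resize(c["image"][y:y+h,x:x+w],None,fx=3,fy=3,interpolation=cv2.INTER_CUBIC)
    Rm,o=frame(p)
    if draw: 
        for q in [C,C*[ .92,.92,1],np.array([[.0,0,z] for z in np.linspace(0,.036,30)])]+[[[.12,0,0]]]: 
            for a,b in proj(c,np.array(q)@Rm.T+o): cv2.circle(I,(int((a-x)*3),int((b-y)*3)),0,(0,255,0),-1)
    return I
A=np.hstack([crop(c,235,175,133,100,1),crop(s,175,195,133,100,1)])
B=np.hstack([rectify(c,p,.030,300),rectify(c,p,.013,300)])
B=np.hstack([B,np.zeros((300,A.shape[1]-600,3),np.uint8)])
cv2.imwrite("pics/fit.png",np.vstack([A,B])[:,:,::-1]);print(A.shape)
E
```

```text
38 136 [298 241] [311 255]
2.25514935804142 [ 0.67560312  0.07902591 -1.38431938] -79.31565783189843
(300, 798, 3)
```

View pics/fit.png

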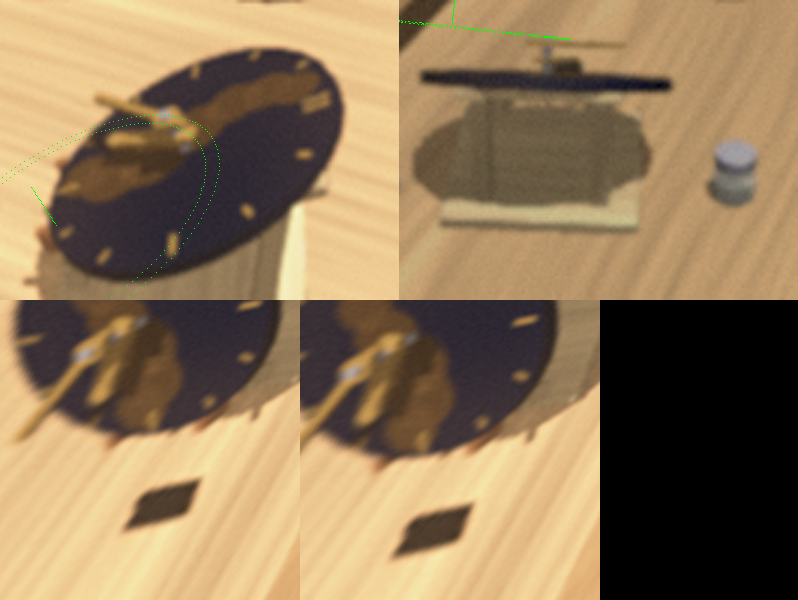

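```bash
cat > fit.py <<'E'
from h import *
from station import bot
from scipy.optimize import least_squares
c=bot.camera("scene");s=bot.camera("side")
E=np.array([[344,110],[262,48],[130,281],[85,122],[290,215],[320,62],[180,70],[60,255],[225,258]])/3+[235,175]
K=np.array([[316,102],[172,244],[65,189]])/3+[235,175]
S=np.array([[21,76],[272,85]])/3+[175,195]
t=np.linspace(0,2*np.pi,720)
C=np.c_[.13*np.cos(t),.13*np.sin(t),0*t-.0015]
def res(q):
    Rm,o=frame(q[:3]);e=proj(c,C@Rm.T+o).astype(np.float32)
    r=[cv2.pointPolygonTest(e[:,None],(float(a),float(b)),True) for a,b in E]
    k=proj(c,q[3]*np.array([[1,0,0],[0,-1,0],[-1,0,0]])@Rm.T+o)-K
    f=proj(s,C@Rm.T+o);g=np.array([f[:,0].min(),f[:,0].max()])-S[:,0]
    return np.r_[r,k.ravel(),g]
b=min((least_squares(res,[x,y,a,.115],diff_step=1e-4,x_scale=[.1,.1,.3,.1]) for x in(.5,.65) for y in(-.05,.1) for a in(-1.7,-1.3,-1)),key=lambda r:r.cost)
p=b.x[:3];print(b.cost,b.x,np.rad2deg(p[2]),b.fun.round(1));np.save("p.npy",p)
Rm,o=frame(p)
I=cv2.resize(c["image"][175:275,235:368],None,fx=3,fy=3,interpolation=cv2.INTER_CUBIC)
for q in [C[::4],np.array([[0,0,z] for z in np.linspace(0,.036,30)])]:
    for a,d in proj(c,q@Rm.T+o): cv2.circle(I,(int((a-235)*3),int((d-175)*3)),0,(0,255,0),-1)
J=cv2.resize(s["image"][195:295,175:308],None,fx=3,fy=3,interpolation=cv2.INTER_CUBIC)
for q in [C[::4],np.array([[0,0,z] for z in np.linspace(0,.036,30)])]:
    for a,d in proj(s,q@Rm.T+o): cv2.circle(J,(int((a-175)*3),int((d-195)*3)),0,(0,255,0),-1)
A=np.hstack([I,J])
B=np.hstack([rectify(c,p,z,266) for z in(.033,.016,0)])
for k in range(3):cv2.circle(B,(133+266*k,133),2,(0,255,0),-1)
cv2.imwrite("pics/fit2.png",np.vstack([A,B])[:,:,::-1])
E
python3 fit.py
```

```text
25.884515438387318 [ 0.54923309  0.12773412 -1.20842487  0.11017827] -69.23764512953267 [-1.   0.7 -0.9 -3.4 -3.4  0.4  0.9  0.3 -2.7 -0.3  0.3  2.6  1.1  1.
  1.8 -2.  -1.2]
```

View pics/fit2.png

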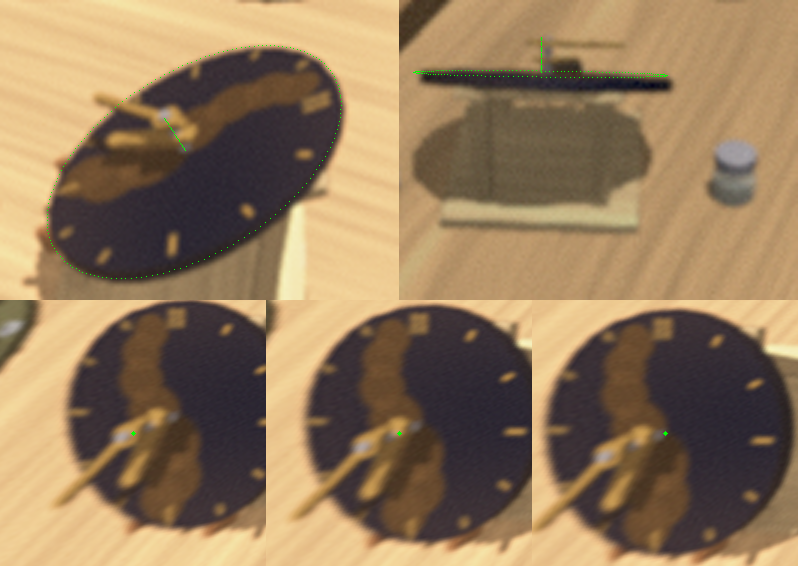

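```bash
python3 -m inch '[{"tx":0,"ty":0,"tz":-0.04,"gripper":1},{"tx":0.02,"ty":-0.02,"tz":-0.04,"gripper":1},{"tx":0.03,"ty":-0.03,"tz":-0.02,"gripper":1},{"tx":0.03,"ty":-0.03,"tz":-0.02,"gripper":1},{"tx":0.03,"ty":-0.03,"tz":-0.02,"gripper":1},{"tx":0.03,"ty":-0.03,"tz":-0.02,"gripper":1},{"tx":0.03,"ty":-0.03,"tz":-0.02,"gripper":1},{"tx":0.03,"ty":-0.03,"gripper":1},{"tx":0.03,"ty":-0.03,"gripper":1},{"tx":0.03,"ty":-0.03,"gripper":1},{"tx":0.03,"ty":-0.03,"gripper":1},{"tx":0.03,"ty":-0.03,"gripper":1}]' 20
python3 -m inch '[{"tx":0.03,"ty":-0.03,"gripper":1},{"tx":0.03,"ty":-0.03,"gripper":1},{"tx":0.03,"ty":-0.03,"gripper":1},{"tx":0.03,"ty":-0.03,"gripper":1},{"tx":0.03,"ty":-0.03,"gripper":1},{"tx":0.03,"ty":-0.03,"spin":-0.1,"gripper":1},{"spin":-0.15,"gripper":1},{"spin":-0.15,"gripper":1},{"spin":-0.15,"gripper":1},{"spin":-0.15,"gripper":1},{"spin":-0.15,"gripper":1},{"spin":-0.15,"gripper":1}]'
python3 -m inch '[{"spin":-0.15,"gripper":1},{"spin":-0.15,"gripper":1},{"spin":-0.15,"gripper":1},{"spin":-0.1,"gripper":1},{"gripper":1},{"gripper":1}]'
python3 - <<'E'
from station import bot
print(bot.camera("wrist")["hand_eye"].round(4), bot.camera("wrist")["mtx"]); print(bot.sense())
E
```

```text
[[ 0.000e+00 -9.590e-01 -2.835e-01  7.760e-02]
 [ 1.000e+00  1.000e-04 -1.000e-04  7.000e-04]
 [ 1.000e-04 -2.835e-01  9.590e-01 -1.628e-01]
 [ 0.000e+00  0.000e+00  0.000e+00  1.000e+00]] [[338.13008024   0.         257.34291813]
 [  0.         338.13008024 191.35110185]
 [  0.           0.           1.        ]]
{'time_s': 0.4, 'qpos': array([ 1.20411893,  0.32111091, -0.07007047,  1.45069029,  0.02258753,
        1.3707695 , -0.05690123]), 'joint_vel': array([-7.14279552e-05, -1.78181880e-03,  3.22553017e-04, -1.70614512e-03,
        1.78214473e-03, -4.49912000e-04, -7.28736347e-04]), 'tau': array([ 3.50308683e-04, -4.90456653e+01, -4.02103588e-01, -3.12294996e+01,
       -6.34917291e-02,  3.62431118e-02,  9.70487076e-05]), 'ee_pos': array([ 0.24150671, -0.60340262,  0.22241855]), 'tool_rot': array([ 9.81931552e-01,  1.89236407e-01, -4.15104226e-05, -8.92460748e-05]), 'wrist_force': array([-0.1838669 , -0.91050931,  1.06929152]), 'torque': array([-0.01258685, -0.01644925,  0.02277756]), 'grasp_force': 0.0, 'gripper_width': 0.9966856472353499}invalid input
invalid input
invalid input
```

```bash
python3 -m inch '[{"tx":0,"ty":0,"tz":-0.04,"spin":0,"gripper":1},{"tx":0.02,"ty":-0.02,"tz":-0.04,"spin":0,"gripper":1},{"tx":0.03,"ty":-0.03,"tz":-0.02,"spin":0,"gripper":1},{"tx":0.03,"ty":-0.03,"tz":-0.02,"spin":0,"gripper":1},{"tx":0.03,"ty":-0.03,"tz":-0.02,"spin":0,"gripper":1},{"tx":0.03,"ty":-0.03,"tz":-0.02,"spin":0,"gripper":1},{"tx":0.03,"ty":-0.03,"tz":-0.02,"spin":0,"gripper":1},{"tx":0.03,"ty":-0.03,"tz":0,"spin":0,"gripper":1},{"tx":0.03,"ty":-0.03,"tz":0,"spin":0,"gripper":1},{"tx":0.03,"ty":-0.03,"tz":0,"spin":0,"gripper":1},{"tx":0.03,"ty":-0.03,"tz":0,"spin":0,"gripper":1},{"tx":0.03,"ty":-0.03,"tz":0,"spin":0,"gripper":1}]' 20
```

```text
time_s: 1.6
ee_pos: [0.4201, -0.1857, 0.4028]
tool_rot: [0.982, 0.189, 0.0, 0.0]
wrist_force: [0.2, -0.5, 0.1]
gripper_width: 0.029
grasp_force: 0.0
```

```bash
python3 -m inch '[{"tx":0.03,"ty":-0.03,"tz":0,"spin":0,"gripper":1},{"tx":0.03,"ty":-0.03,"tz":0,"spin":0,"gripper":1},{"tx":0.03,"ty":-0.03,"tz":0,"spin":0,"gripper":1},{"tx":0.03,"ty":-0.03,"tz":0,"spin":0,"gripper":1},{"tx":0.03,"ty":-0.03,"tz":0,"spin":0,"gripper":1},{"tx":0.03,"ty":-0.03,"tz":0,"spin":0,"gripper":1},{"tx":0.03,"ty":-0.03,"tz":0,"spin":0,"gripper":1},{"tx":0.02,"ty":-0.02,"tz":0,"spin":0,"gripper":1},{"tx":0,"ty":0,"tz":0,"spin":0,"gripper":1},{"tx":0,"ty":0,"tz":0,"spin":0,"gripper":1}]' 
cat >> h.py <<'E'
def wrist(bot):
    s=bot.sense();c=bot.camera("wrist");M=np.eye(4);M[:3,:3]=R.from_quat(s["tool_rot"]).as_matrix();M[:3,3]=s["ee_pos"]
    W=np.linalg.inv(M@c["hand_eye"]);c["rvec"]=cv2.Rodrigues(W[:3,:3])[0];c["tvec"]=W[:3,3];return c
E
python3 - <<'E'
from h import *
from station import bot
import pickle
c=wrist(bot);pickle.dump(c,open("w1.pkl","wb"));p=np.load("p.npy");Rm,o=frame(p)
print(bot.sense()["ee_pos"])
I=cv2.resize(c["image"],(768,576),interpolation=cv2.INTER_CUBIC)
t=np.linspace(0,6.28,150);C=np.c_[.13*np.cos(t),.13*np.sin(t),0*t-.0015]
for q in [C,np.array([[0,0,z] for z in np.linspace(0,.036,30)])]:
    for a,d in proj(c,q@Rm.T+o): cv2.circle(I,(int(a*1.5),int(d*1.5)),1,(0,255,0),-1)
cv2.imwrite("pics/w1.png",I[:,:,::-1])
E
```

```text
time_s: 2.6
ee_pos: [0.5476, 0.1118, 0.4023]
tool_rot: [0.982, 0.19, -0.0, 0.0]
wrist_force: [-0.2, -1.1, 0.3]
gripper_width: 0.006
grasp_force: 0.0
[0.54771277 0.11056205 0.40243616]
```

View pics/w1.png

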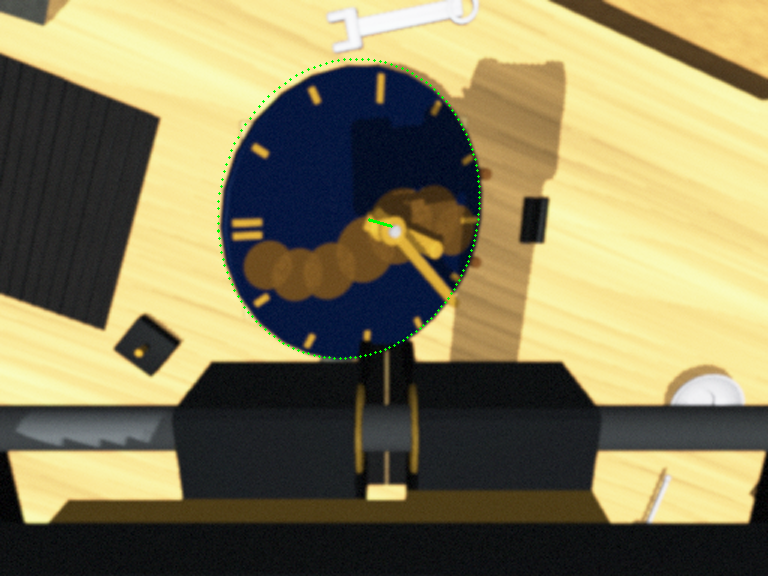

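```bash
cat > fit2.py <<'E'
from h import *
import pickle
from scipy.optimize import least_squares
c=pickle.load(open("w1.pkl","rb"))
K={12:(247,229),1:(260,150),2:(314,95),3:(380,88),4:(436,107),5:(468,160),6:(467,220),7:(456,277),8:(418,322),10:(310,340),11:(262,300)}
def res(q):
    Rm,o=frame(q[:3]);r=[]
    for h,u in K.items():
        a=h*np.pi/6;d=q[3] if h%3==0 else q[4]
        r.append(proj(c,Rm@[d*np.cos(a),-d*np.sin(a),-.001]+o)[0]-np.array(u)/1.5)
    r.append(proj(c,Rm@[0,0,.036]+o)[0]-np.array((395,231))/1.5)
    return np.ravel(r)
b=least_squares(res,[*np.load("p.npy"),.115,.12],loss="soft_l1")
p=b.x[:3];np.save("p.npy",p);print(b.cost,b.x,np.rad2deg(p[2]));print(b.fun.reshape(-1,2).round(1).tolist())
Rm,o=frame(p)
def ang(u,z):
    Rc=cv2.Rodrigues(c["rvec"])[0];C=-Rc.T@c["tvec"]
    d=Rc.T@np.linalg.inv(c["mtx"])@[u[0]/1.5,u[1]/1.5,1]
    A=Rm.T@(C-o);D=Rm.T@d;P=A+D*(z-A[2])/D[2];return P,np.rad2deg(np.arctan2(-P[1],P[0]))%360
print("min",ang((452,303),.033),"hour",ang((440,250),.016))
B=np.hstack([rectify(c,p,z,266) for z in(.033,.016,0)])
cv2.imwrite("pics/r1.png",B[:,:,::-1])
E
python3 fit2.py
```

```text
1.7922121515035438 [ 0.54749559  0.12297807 -1.24901538  0.11199116  0.11730313] -71.5633097106567
[[0.4, -0.1], [-0.0, 0.3], [0.1, -0.1], [0.0, 0.2], [-0.2, 0.4], [-0.3, -0.8], [1.5, -0.3], [-0.4, -0.0], [-0.1, 0.1], [-0.4, 0.3], [-0.4, -0.2], [0.4, 0.1]]
min (array([-0.07125856,  0.07231409,  0.033     ]), np.float64(225.42122560021508)) hour (array([-0.06465576,  0.02441292,  0.016     ]), np.float64(200.68568639043525))
```

View pics/r1.png

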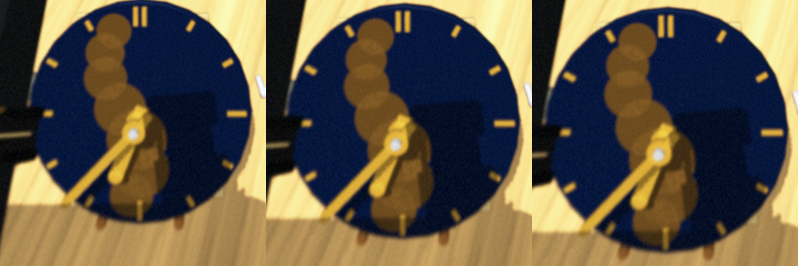

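```bash
python3 -m inch '[{"tx":0,"ty":0,"tz":0,"spin":-0.14,"gripper":1},{"tx":0,"ty":0,"tz":0,"spin":-0.14,"gripper":1},{"tx":0,"ty":0,"tz":0,"spin":-0.14,"gripper":1},{"tx":0,"ty":0,"tz":0,"spin":-0.14,"gripper":1},{"tx":0,"ty":0,"tz":0,"spin":-0.14,"gripper":1},{"tx":0,"ty":0,"tz":0,"spin":-0.14,"gripper":1},{"tx":0,"ty":0,"tz":0,"spin":-0.14,"gripper":1},{"tx":0,"ty":0,"tz":0,"spin":-0.14,"gripper":1},{"tx":0,"ty":0,"tz":0,"spin":-0.14,"gripper":1},{"tx":0,"ty":0,"tz":0,"spin":-0.14,"gripper":1},{"tx":0,"ty":0,"tz":0,"spin":-0.11,"gripper":1},{"tx":0,"ty":0,"tz":0,"spin":0,"gripper":1}]' 
python3 -m inch '[{"tx":-0.015,"ty":-0.04,"tz":0.02,"spin":0,"gripper":1},{"tx":-0.016,"ty":-0.041,"tz":0.02,"spin":0,"gripper":1},{"tx":0,"ty":0,"tz":0.04,"spin":0,"gripper":1},{"tx":0,"ty":0,"tz":0.04,"spin":0,"gripper":1},{"tx":0,"ty":0,"tz":0.04,"spin":0,"gripper":1},{"tx":0,"ty":0,"tz":0.03,"spin":0,"gripper":1},{"tx":0,"ty":0,"tz":0,"spin":0,"gripper":1},{"tx":0,"ty":0,"tz":0,"spin":0,"gripper":1}]'
cat >> h.py <<'E'
def tcp(bot):
    Rm,o=frame(np.load("p.npy"));s=bot.sense();P=Rm.T@(s["ee_pos"]-o)*1e3
    t=R.from_quat(s["tool_rot"]).as_matrix()
    print("e %.1f n %.1f z %.1f mm"%(-P[1],P[0],P[2]),"yaw tool x off",np.rad2deg(np.arctan2(t[1,0],t[0,0])-np.load("p.npy")[2])-180,s["wrist_force"].round(1),s["time_s"])
    return P
E
python3 -c "
from h import *;from station import bot
tcp(bot);print(bot.sense()['qpos'].round(2))"
```

```text
time_s: 3.85
ee_pos: [0.5478, 0.1094, 0.4027]
tool_rot: [0.587, 0.81, -0.001, 0.001]
wrist_force: [0.8, -0.2, 0.4]
gripper_width: 0.006
grasp_force: 0.0
time_s: 4.65
ee_pos: [0.4808, 0.056, 0.2134]
tool_rot: [0.587, 0.81, 0.0, 0.0]
wrist_force: [-0.6, -0.7, 0.1]
gripper_width: 0.009
grasp_force: 0.0
e -84.5 n 13.5 z 101.7 mm yaw tool x off -0.2558891893881139 [-0.6 -0.7  0.1] 4.65
[ 0.8   0.   -0.96  1.83  0.    1.3   0.16]
```

```bash
python3 -m inch '[{"tx":0,"ty":0,"tz":0.03,"spin":0,"gripper":1},{"tx":0,"ty":0,"tz":0.03,"spin":0,"gripper":1},{"tx":0,"ty":0,"tz":0.02,"spin":0,"gripper":1},{"tx":0,"ty":0,"tz":0.01,"spin":0,"gripper":1},{"tx":0,"ty":0,"tz":0,"spin":0,"gripper":1},{"tx":0,"ty":0,"tz":0,"spin":0,"gripper":1}]'
python3 - <<'E'
from h import *
from station import bot
P=tcp(bot)
c=wrist(bot);s=bot.camera("scene")["image"][150:300,200:400]
I=np.hstack([cv2.resize(c["image"],(400,300)),cv2.resize(s,(400,300),interpolation=cv2.INTER_CUBIC)]);cv2.imwrite("pics/w2.png",I[:,:,::-1])
# path rows mm
T=np.deg2rad(32);e,n=-P[1],P[0]
q=np.array([(e,n)]+[(86*np.sin(np.deg2rad(a)),86*np.cos(np.deg2rad(a))) for a in range(240,79,-10)])
d=np.diff(q,axis=0);print(np.c_[d[:,1]*np.cos(T),d[:,0],-d[:,1]*np.sin(T)].round(0).astype(int).tolist())
E
```

```text
time_s: 5.25
ee_pos: [0.482, 0.0567, 0.1242]
tool_rot: [0.586, 0.811, 0.001, 0.001]
wrist_force: [0.5, 0.6, -0.1]
gripper_width: 0.005
grasp_force: 0.0
e -83.1 n -33.5 z 25.9 mm yaw tool x off -0.1375844010665901 [ 0.5  0.6 -0.1] 5.25
[[-8, 9, 5], [-10, 9, 7], [-9, 11, 6], [-7, 12, 5], [-5, 14, 3], [-3, 14, 2], [-1, 15, 1], [1, 15, -1], [3, 14, -2], [5, 14, -3], [7, 12, -5], [9, 11, -6], [10, 9, -7], [12, 6, -7], [12, 4, -8], [13, 1, -8], [13, -1, -8]]
```

View pics/w2.png

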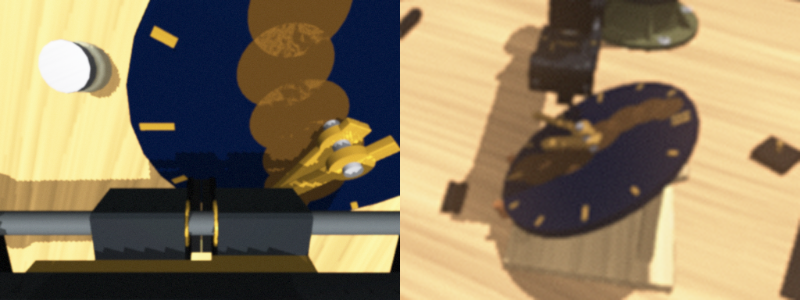

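```bash
python3 -m inch '[{"tx":-0.008,"ty":0.009,"tz":0.005,"spin":0,"gripper":1},{"tx":-0.01,"ty":0.009,"tz":0.007,"spin":0,"gripper":1},{"tx":-0.009,"ty":0.011,"tz":0.006,"spin":0,"gripper":1},{"tx":-0.007,"ty":0.012,"tz":0.004,"spin":0,"gripper":1},{"tx":-0.005,"ty":0.014,"tz":0.003,"spin":0,"gripper":1},{"tx":-0.003,"ty":0.014,"tz":0.002,"spin":0,"gripper":1},{"tx":-0.001,"ty":0.015,"tz":0.001,"spin":0,"gripper":1},{"tx":0.001,"ty":0.015,"tz":-0.001,"spin":0,"gripper":1},{"tx":0,"ty":0,"tz":0,"spin":0,"gripper":1}]'
python3 - <<'E'
from h import *
from station import bot
P=tcp(bot);T=np.deg2rad(32);e,n=-P[1],P[0]
q=np.array([(e,n)]+[(86*np.sin(np.deg2rad(a)),86*np.cos(np.deg2rad(a))) for a in range(160,79,-10)])
d=np.diff(q,axis=0);print(np.c_[d[:,1]*np.cos(T),d[:,0],-d[:,1]*np.sin(T)].round(0).astype(int).tolist())
E
```

```text
time_s: 6.25
ee_pos: [0.5896, 0.0485, 0.0965]
tool_rot: [0.585, 0.811, 0.001, 0.0]
wrist_force: [0.6, -0.6, 0.8]
gripper_width: 0.005
grasp_force: 0.0
e 16.4 n -83.6 z 24.6 mm yaw tool x off -0.10681753235016345 [ 0.6 -0.6  0.8] 6.25
[[2, 13, -1], [5, 14, -3], [7, 12, -5], [9, 11, -6], [10, 9, -7], [12, 6, -7], [12, 4, -8], [13, 1, -8], [13, -1, -8]]
```

```bash
python3 -m inch '[{"tx":0.002,"ty":0.013,"tz":-0.001,"spin":0,"gripper":1},{"tx":0.005,"ty":0.014,"tz":-0.003,"spin":0,"gripper":1},{"tx":0.007,"ty":0.012,"tz":-0.005,"spin":0,"gripper":1},{"tx":0.009,"ty":0.011,"tz":-0.006,"spin":0,"gripper":1},{"tx":0.01,"ty":0.009,"tz":-0.006,"spin":0,"gripper":1},{"tx":0.012,"ty":0.006,"tz":-0.007,"spin":0,"gripper":1},{"tx":0.012,"ty":0.004,"tz":-0.008,"spin":0,"gripper":1},{"tx":0.013,"ty":0.001,"tz":-0.008,"spin":0,"gripper":1},{"tx":0,"ty":0,"tz":0,"spin":0,"gripper":1},{"tx":0,"ty":0,"tz":0,"spin":0,"gripper":1}]'
python3 - <<'E'
from h import *
from station import bot
P=tcp(bot);p=np.load("p.npy")
c=wrist(bot);s=bot.camera("scene")
I=np.hstack([cv2.resize(c["image"],(400,300)),rectify(s,p,.033,300)]);cv2.imwrite("pics/w3.png",I[:,:,::-1])
E
```

```text
time_s: 7.25
ee_pos: [0.6321, 0.1375, 0.14]
tool_rot: [0.585, 0.811, 0.0, 0.0]
wrist_force: [-0.5, 0.5, 0.5]
gripper_width: 0.007
grasp_force: 0.0
e 84.9 n -0.4 z 23.8 mm yaw tool x off -0.016880633785660848 [-0.5  0.5  0.5] 7.25
```

View pics/w3.png

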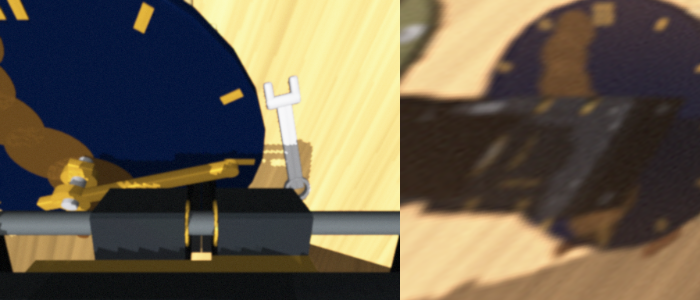

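```bash
cat >> h.py <<'E'
def ang(c,u,z):
    Rm,o=frame(np.load("p.npy"));Rc=cv2.Rodrigues(c["rvec"])[0];C=-Rc.T@c["tvec"]
    A=Rm.T@(C-o);D=Rm.T@Rc.T@np.linalg.inv(c["mtx"])@[u[0],u[1],1]
    P=A+D*(z-A[2])/D[2];return (P*1e3).round(1),np.rad2deg(np.arctan2(-P[1],P[0]))%360
E
python3 - <<'E'
from h import *
from station import bot
c=wrist(bot);tcp(bot)
print(ang(c,(255*1.28,161*1.28),.033)); Rm,o=frame(np.load("p.npy"));print(proj(c,Rm@[0,0,.036]+o)/1.28)
T=np.deg2rad(32)
E
```

```text
e 84.3 n -2.3 z 24.0 mm yaw tool x off -0.1540913011718601 [-1.  -0.3  0.5] 7.4
(array([  40.9, -112.8,   33. ]), np.float64(70.0557396676634))
[[ 69.10355159 205.44593761]]
```

```bash
python3 -m inch '[{"tx":0.005,"ty":-0.001,"tz":-0.003,"spin":0,"gripper":1},{"tx":0.005,"ty":-0.001,"tz":-0.003,"spin":0,"gripper":1},{"tx":0,"ty":0,"tz":0,"spin":0,"gripper":1},{"tx":0,"ty":0,"tz":0,"spin":0,"gripper":1}]'
python3 -c "
from h import *;from station import bot
tcp(bot);c=wrist(bot);cv2.imwrite('pics/w4.png',c['image'][:,:,::-1])"
```

```text
time_s: 7.8
ee_pos: [0.6272, 0.1456, 0.1458]
tool_rot: [0.585, 0.811, 0.0, 0.0]
wrist_force: [0.9, -0.0, -0.0]
gripper_width: 0.005
grasp_force: 0.0
e 82.8 n 10.5 z 23.8 mm yaw tool x off -0.0833477246239056 [ 0.9 -0.  -0. ] 7.8
```

View pics/w4.png

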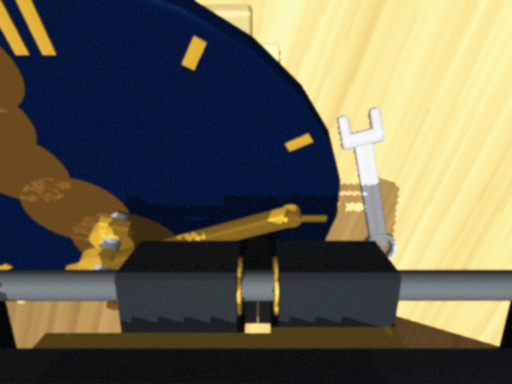

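```bash
python3 - <<'E'
from h import *
from station import bot
c=wrist(bot)
print(ang(c,(300,215),.033),ang(c,(290,207),.033),ang(c,(280,212),.033)); Rm,o=frame(np.load("p.npy"))
for a in (60,66,72,78): print(a,proj(c,Rm@[.11*np.cos(np.deg2rad(a)),-.11*np.sin(np.deg2rad(a)),.033]+o))
E
```

```text
(array([  47.6, -100.8,   33. ]), np.float64(64.73221095480407)) (array([ 53. , -96.1,  33. ]), np.float64(61.13203727168494)) (array([ 49.7, -92.2,  33. ]), np.float64(61.6826090994912))
60 [[288.18377605 203.94275607]]
66 [[298.68461509 219.00898528]]
72 [[305.60390192 233.19064131]]
78 [[309.36004069 246.39043226]]
```

```bash
python3 -m inch '[{"tx":0.005,"ty":-0.001,"tz":-0.003,"spin":0,"gripper":1},{"tx":0,"ty":0,"tz":0,"spin":0,"gripper":1},{"tx":-0.008,"ty":0,"tz":0.005,"spin":0,"gripper":1},{"tx":-0.008,"ty":0,"tz":0.005,"spin":0,"gripper":1},{"tx":0,"ty":0,"tz":-0.04,"spin":0,"gripper":1},{"tx":-0.01,"ty":-0.02,"tz":-0.04,"spin":0,"gripper":1},{"tx":-0.02,"ty":-0.03,"tz":-0.03,"spin":0,"gripper":1},{"tx":-0.02,"ty":-0.03,"tz":-0.03,"spin":0,"gripper":1},{"tx":0,"ty":0,"tz":0,"spin":0,"gripper":1},{"tx":0,"ty":0,"tz":0,"spin":0,"gripper":1},{"tx":0,"ty":0,"tz":0,"spin":0,"gripper":1}]'
python3 -c "
from h import *;from station import bot
tcp(bot);c=wrist(bot);import pickle;pickle.dump(c,open('w5.pkl','wb'))
cv2.imwrite('pics/w5.png',np.hstack([c['image'],rectify(c,np.load('p.npy'),.033,288)[:, :]][0:1])[:,:,::-1])
B=np.vstack([rectify(c,np.load('p.npy'),.033,192),rectify(c,np.load('p.npy'),.016,192)])
cv2.imwrite('pics/w5.png',np.hstack([c['image'],B])[:,:,::-1])"
```

```text
time_s: 9.0
ee_pos: [0.5692, 0.0622, 0.2773]
tool_rot: [0.585, 0.811, -0.0, -0.001]
wrist_force: [-0.2, 0.1, -0.7]
gripper_width: 0.003
grasp_force: 0.0
e 1.4 n 28.7 z 167.6 mm yaw tool x off -0.07202997327578942 [-0.2  0.1 -0.7] 9.0
```

View pics/w5.png

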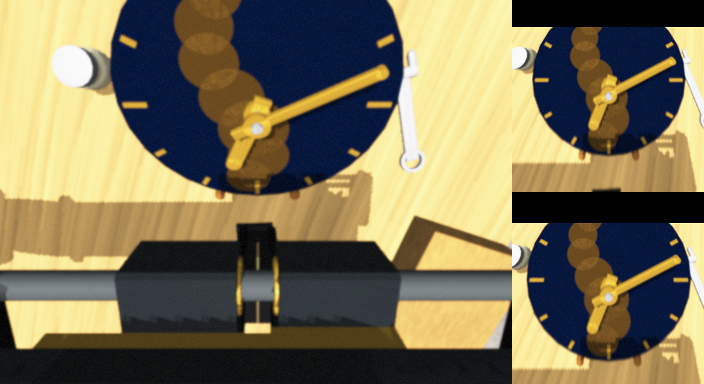

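```bash
cat >> h.py <<'E'
def hand(c,z,r0,r1,lo,hi):
    # brightness-gold weighted angle per radius band, mm radii, degrees
    n=560;J=rectify(c,np.load("p.npy"),z,n).astype(int)
    i,j=np.mgrid[0:n,0:n];x=140-i*.5;e=-140+j*.5
    r=np.hypot(x,e);a=(np.rad2deg(np.arctan2(e,x))-lo)%360+lo
    g=(J[...,0]>170)&(J[...,1]>115)&(J[...,2]<110)&(a>lo)&(a<hi)
    out=[]
    for q in np.arange(r0,r1,5):
        m=g&(r>=q)&(r<q+5);out.append((int(q),int(m.sum()),round(float(np.median(a[m])),1) if m.any() else None,round(float(np.ptp(a[m])),0) if m.any() else None))
    return out
E
python3 - <<'E'
from h import *
import pickle
c=pickle.load(open("w5.pkl","rb"));
for u in [(320,101),(345,90),(238,158),(235,30),(250,130),(384,42)]: print(c["image"][u[1],u[0]])
print(ang(c,(386,71),.033),ang(c,(258,128),.036))
print(hand(c,.033,30,115,40,85));print(hand(c,.016,20,80,180,230))
w=pickle.load(open("w1.pkl","rb"));print(hand(w,.033,30,115,210,245));print(hand(w,.016,20,80,180,215))
E
```

```text
[221 175  60]
[221 177  58]
[226 182  57]
[ 6 19 59]
[238 211 119]
[226 180  62]
(array([ 52.6, -96. ,  33. ]), np.float64(61.290603238379745)) (array([ 2.8, -1.6, 36. ]), np.float64(30.306143112983136))
[(30, 218, 57.3, 20.0), (35, 215, 58.0, 17.0), (40, 217, 58.5, 15.0), (45, 214, 59.0, 13.0), (50, 216, 59.2, 12.0), (55, 219, 59.6, 11.0), (60, 213, 59.8, 10.0), (65, 214, 59.9, 9.0), (70, 216, 60.2, 9.0), (75, 214, 60.3, 8.0), (80, 215, 60.4, 7.0), (85, 217, 60.6, 7.0), (90, 262, 61.5, 19.0), (95, 310, 62.1, 20.0), (100, 310, 62.1, 20.0), (105, 309, 62.3, 21.0), (110, 84, 50.0, 35.0)]
[(20, 374, 206.0, 49.0), (25, 384, 209.0, 45.0), (30, 378, 205.4, 41.0), (35, 316, 202.7, 25.0), (40, 325, 202.7, 22.0), (45, 319, 202.5, 20.0), (50, 314, 202.3, 18.0), (55, 322, 202.3, 16.0), (60, 312, 201.8, 15.0), (65, 247, 201.6, 13.0), (70, 13, 201.7, 4.0), (75, 0, None, None)]
[(30, 186, 225.0, 18.0), (35, 177, 225.0, 22.0), (40, 185, 224.5, 21.0), (45, 189, 224.2, 20.0), (50, 174, 224.6, 19.0), (55, 174, 224.7, 9.0), (60, 172, 224.7, 8.0), (65, 168, 224.6, 7.0), (70, 180, 224.5, 7.0), (75, 175, 224.5, 6.0), (80, 171, 224.5, 6.0), (85, 170, 224.3, 6.0), (90, 179, 224.3, 6.0), (95, 471, 222.3, 33.0), (100, 397, 215.5, 17.0), (105, 314, 214.2, 17.0), (110, 502, 220.4, 19.0)]
[(20, 247, 199.2, 34.0), (25, 134, 208.0, 27.0), (30, 181, 207.0, 27.0), (35, 212, 198.4, 25.0), (40, 231, 199.3, 24.0), (45, 234, 199.6, 23.0), (50, 260, 200.7, 22.0), (55, 284, 201.2, 21.0), (60, 307, 201.5, 14.0), (65, 255, 201.6, 13.0), (70, 31, 200.9, 6.0), (75, 0, None, None)]
```

```bash
python3 - <<'E'
from h import *
import pickle
from scipy.optimize import least_squares
c=pickle.load(open("w5.pkl","rb"))
K={3:(379,105),9:(135,105),2:(385,42),10:(128,41),6:(257,186),8:(160,153),4:(355,152),5:(306,181),7:(208,181)}
for h,u in K.items(): print(h,ang(c,u,-.001)[1])
def res(q):
    Rm,o=frame(q[:3]);r=[]
    for h,u in K.items():
        a=h*np.pi/6;d=.112 if h%3==0 else .1173
        r.append(proj(c,Rm@[d*np.cos(a),-d*np.sin(a),-.001]+o)[0]-np.array(u))
    r.append(proj(c,Rm@[0,0,.036]+o)[0]-np.array((258,128.)))
    return np.ravel(r)
p0=np.load("p.npy")
b=least_squares(res,p0,loss="soft_l1");print(b.x,np.rad2deg(b.x[2]),b.cost,b.fun.reshape(-1,2).round(1).tolist())
np.save("p0.npy",p0);np.save("p.npy",b.x)
H=hand(c,.033,30,90,40,85);r=np.array([h[0]+2.5 for h in H]);a=np.array([h[2] for h in H]);print(np.polyfit(1/r,a,1),a)
print(ang(c,(258,128),.036),hand(c,.016,35,75,180,230))
E
```

```text
3 89.86337477260514
9 270.3026899424207
2 60.17019571917222
10 300.5832723223166
6 179.76651450354896
8 240.04251072421567
4 119.02818329441442
5 150.8458402990881
7 208.786049926001
[ 0.54798461  0.12378592 -1.24983743] -71.61040996284416 6.429554493220412 [[-0.2, -0.3], [0.4, -0.2], [0.4, -0.9], [0.4, 0.3], [0.2, 0.8], [0.4, -0.5], [-1.1, 0.5], [2.4, -0.4], [-2.1, -0.4], [-1.1, 1.9]]
[-147.93339115   62.43116761] [57.9 58.4 59.  59.3 59.6 59.9 60.1 60.3 60.4 60.5 60.6 60.7]
(array([ 2. , -0.9, 36. ]), np.float64(24.611249462223746)) [(35, 319, 203.3, 26.0), (40, 325, 203.1, 22.0), (45, 319, 202.9, 20.0), (50, 313, 202.7, 18.0), (55, 319, 202.7, 16.0), (60, 317, 202.2, 15.0), (65, 275, 202.0, 13.0), (70, 53, 201.7, 7.0)]
```

```bash
cp p0.npy p.npy; cat > go.py <<'E'
import sys
from h import *;from station import bot
P=tcp(bot);e,n,z=map(float,sys.argv[1:]);d=np.array([n-P[0],e+P[1],z-P[2]]);T=np.deg2rad(32)
print("tx %.1f ty %.1f tz %.1f"%(d[0]*np.cos(T)-d[2]*np.sin(T),d[1],-d[0]*np.sin(T)-d[2]*np.cos(T)))
E
python3 go.py 82 3 24
```

```text
e 1.4 n 28.9 z 167.2 mm yaw tool x off -0.019909392973886497 [ 0.1  0.5 -1. ] 9.05
tx 53.9 ty 80.6 tz 135.1
```

```bash
python3 -m inch '[{"tx":0.027,"ty":0.04,"tz":0,"spin":0,"gripper":1},{"tx":0.027,"ty":0.04,"tz":0,"spin":0,"gripper":1},{"tx":0,"ty":0,"tz":0.035,"spin":0,"gripper":1},{"tx":0,"ty":0,"tz":0.035,"spin":0,"gripper":1},{"tx":0,"ty":0,"tz":0.03,"spin":0,"gripper":1},{"tx":0,"ty":0,"tz":0.02,"spin":0,"gripper":1},{"tx":0,"ty":0,"tz":0.015,"spin":0,"gripper":1},{"tx":0,"ty":0,"tz":0,"spin":0,"gripper":1},{"tx":0,"ty":0,"tz":0,"spin":0,"gripper":1}]'
python3 go.py 81 20 24
```

```text
time_s: 9.95
ee_pos: [0.6285, 0.1391, 0.1436]
tool_rot: [0.585, 0.811, 0.0, -0.0]
wrist_force: [-0.1, 0.9, -0.1]
gripper_width: 0.005
grasp_force: 0.0
e 82.0 n 3.8 z 25.5 mm yaw tool x off -0.04655625393505147 [-0.1  0.9 -0.1] 9.95
tx 14.5 ty -1.0 tz -7.3
```

Push, back off, then move to the viewing pose.

```bash
python3 -m inch '[{"tx":0.005,"ty":0,"tz":-0.002,"spin":0,"gripper":1},{"tx":0.005,"ty":0,"tz":-0.003,"spin":0,"gripper":1},{"tx":0.0045,"ty":-0.001,"tz":-0.0025,"spin":0,"gripper":1},{"tx":0,"ty":0,"tz":0,"spin":0,"gripper":1},{"tx":-0.008,"ty":0,"tz":0.005,"spin":0,"gripper":1},{"tx":-0.008,"ty":0,"tz":0.005,"spin":0,"gripper":1},{"tx":0,"ty":0,"tz":-0.04,"spin":0,"gripper":1},{"tx":-0.01,"ty":-0.02,"tz":-0.04,"spin":0,"gripper":1},{"tx":-0.02,"ty":-0.03,"tz":-0.03,"spin":0,"gripper":1},{"tx":-0.02,"ty":-0.03,"tz":-0.03,"spin":0,"gripper":1},{"tx":0,"ty":0,"tz":0,"spin":0,"gripper":1},{"tx":0,"ty":0,"tz":0,"spin":0,"gripper":1}]'
python3 - <<'E'
from h import *
from station import bot
c=wrist(bot)
H=hand(c,.033,30,90,40,85);r=np.array([h[0]+2.5 for h in H]);a=np.array([h[2] for h in H]);print(np.polyfit(1/r,a,1),a)
print(hand(c,.016,35,75,180,230))
E
python3 go.py 16 -67 10
```

```text
time_s: 11.15
ee_pos: [0.5681, 0.0619, 0.2812]
tool_rot: [0.587, 0.81, -0.0, 0.001]
wrist_force: [0.4, 0.9, -0.4]
gripper_width: 0.004
grasp_force: 0.0
[-176.68763491   59.91550662] [54.5 55.2 55.6 56.3 56.6 56.9 57.1 57.3 57.4 57.6 57.8 57.9]
[(35, 316, 203.0, 25.0), (40, 321, 202.8, 22.0), (45, 317, 202.7, 20.0), (50, 314, 202.5, 18.0), (55, 317, 202.4, 16.0), (60, 311, 201.9, 15.0), (65, 238, 201.6, 12.0), (70, 8, 201.5, 3.0)]
e 0.3 n 31.4 z 169.3 mm yaw tool x off -0.17972036290140636 [-0.4  0.5  0.2] 11.2
tx 1.0 ty 15.7 tz 187.3
```

```bash
python3 -m inch '[{"tx":0.001,"ty":0.016,"tz":0.03,"spin":0,"gripper":1},{"tx":0,"ty":0,"tz":0.04,"spin":0,"gripper":1},{"tx":0,"ty":0,"tz":0.04,"spin":0,"gripper":1},{"tx":0,"ty":0,"tz":0.03,"spin":0,"gripper":1},{"tx":0,"ty":0,"tz":0.02,"spin":0,"gripper":1},{"tx":0,"ty":0,"tz":0.015,"spin":0,"gripper":1},{"tx":0,"ty":0,"tz":0.01,"spin":0,"gripper":1},{"tx":0,"ty":0,"tz":0,"spin":0,"gripper":1},{"tx":0,"ty":0,"tz":0,"spin":0,"gripper":1}]'
python3 - <<'E'
from h import *
from station import bot
P=tcp(bot);T=np.deg2rad(32);e,n,z=-P[1],P[0],P[2]
q=np.array([(e,n,z)]+[(65*np.sin(np.deg2rad(a)),65*np.cos(np.deg2rad(a)),10) for a in range(178,275,12)])
d=np.diff(q,axis=0);print(np.c_[d[:,1]*np.cos(T)-d[:,2]*np.sin(T),d[:,0],-d[:,1]*np.sin(T)-d[:,2]*np.cos(T)].round(1).tolist())
E
```

```text
time_s: 12.1
ee_pos: [0.5831, 0.0704, 0.0965]
tool_rot: [0.585, 0.811, 0.0, 0.0]
wrist_force: [-0.1, 0.7, -0.7]
gripper_width: 0.004
grasp_force: 0.0
e 17.2 n -64.3 z 12.5 mm yaw tool x off -0.071272161601172 [-0.1  0.7 -0.7] 12.1
[[0.7, -14.9, 2.5], [0.8, -13.6, -0.5], [3.2, -13.1, -2.0], [5.4, -12.0, -3.4], [7.4, -10.4, -4.6], [9.1, -8.4, -5.7], [10.4, -6.0, -6.5], [11.2, -3.3, -7.0], [11.5, -0.5, -7.2]]
```

```bash
python3 -m inch '[{"tx":0.0007,"ty":-0.015,"tz":0.0025,"spin":0,"gripper":1},{"tx":0.0008,"ty":-0.0135,"tz":-0.0005,"spin":0,"gripper":1},{"tx":0.003,"ty":-0.013,"tz":-0.002,"spin":0,"gripper":1},{"tx":0.0055,"ty":-0.012,"tz":-0.0035,"spin":0,"gripper":1},{"tx":0.0075,"ty":-0.0105,"tz":-0.0045,"spin":0,"gripper":1},{"tx":0.009,"ty":-0.0085,"tz":-0.0057,"spin":0,"gripper":1},{"tx":0.0105,"ty":-0.006,"tz":-0.0065,"spin":0,"gripper":1},{"tx":0,"ty":0,"tz":0,"spin":0,"gripper":1},{"tx":0,"ty":0,"tz":0,"spin":0,"gripper":1}]'
python3 - <<'E'
from h import *
from station import bot
P=tcp(bot);c=wrist(bot)
print(hand(c,.016,20,80,235,320));print(hand(c,.033,30,100,40,80)[::3])
Rm,o=frame(np.load("p.npy"))
for a in (270,285,300): print(a,proj(c,Rm@[.07*np.cos(np.deg2rad(a)),-.07*np.sin(np.deg2rad(a)),.016]+o))
E
```

```text
time_s: 13.0
ee_pos: [0.4973, 0.0802, 0.1171]
tool_rot: [0.585, 0.811, 0.0, 0.001]
wrist_force: [0.3, -0.8, -0.5]
gripper_width: 0.011
grasp_force: 0.0
e -61.1 n -22.5 z 10.7 mm yaw tool x off -0.09856553381939648 [ 0.3 -0.8 -0.5] 13.0
[(20, 75, 308.1, 18.0), (25, 7, 305.5, 4.0), (30, 0, None, None), (35, 0, None, None), (40, 0, None, None), (45, 33, 280.5, 6.0), (50, 200, 281.5, 23.0), (55, 104, 283.4, 9.0), (60, 2, 284.8, 0.0), (65, 7, 283.8, 1.0), (70, 0, None, None), (75, 0, None, None)]
[(30, 0, None, None), (45, 0, None, None), (60, 0, None, None), (75, 0, None, None), (90, 0, None, None)]
270 [[238.69344395 227.7912029 ]]
285 [[242.51100303 203.04766235]]
300 [[259.05738057 175.36260682]]
```

```bash
python3 -m inch '[{"tx":0.005,"ty":0,"tz":-0.003,"spin":0,"gripper":1},{"tx":0.005,"ty":0,"tz":-0.003,"spin":0,"gripper":1},{"tx":0.004,"ty":0,"tz":-0.0027,"spin":0,"gripper":1},{"tx":0,"ty":0,"tz":0,"spin":0,"gripper":1},{"tx":0,"ty":0,"tz":0,"spin":0,"gripper":1}]'
python3 go.py -62 2 11
python3 -m inch '[{"tx":-0.009,"ty":0,"tz":0.0055,"spin":0,"gripper":1},{"tx":-0.009,"ty":0,"tz":0.0055,"spin":0,"gripper":1},{"tx":0,"ty":0,"tz":-0.04,"spin":0,"gripper":1},{"tx":-0.01,"ty":0.015,"tz":-0.04,"spin":0,"gripper":1},{"tx":-0.02,"ty":0.025,"tz":-0.035,"spin":0,"gripper":1},{"tx":-0.01,"ty":0.02,"tz":-0.04,"spin":0,"gripper":1},{"tx":0,"ty":0,"tz":0,"spin":0,"gripper":1},{"tx":0,"ty":0,"tz":0,"spin":0,"gripper":1},{"tx":0,"ty":0,"tz":0,"spin":0,"gripper":1}]'
cat > meas.py <<'E'
from h import *
from station import bot
P=tcp(bot);c=wrist(bot)
H=hand(c,.016,25,75,265,325);print(H)
H=[h for h in H if h[0]>=30 and h[0]<65 and h[1]>100];r=np.array([h[0]+2.5 for h in H]);a=np.array([h[2] for h in H]);print("hour",np.polyfit(1/r,a,1))
H=[h for h in hand(c,.033,30,90,40,85) if h[1]>50];r=np.array([h[0]+2.5 for h in H]);a=np.array([h[2] for h in H]);print("min",np.polyfit(1/r,a,1))
E
python3 meas.py
```

```text
time_s: 13.55
ee_pos: [0.4921, 0.0942, 0.125]
tool_rot: [0.585, 0.811, 0.0, -0.0]
wrist_force: [-0.5, -0.1, 0.9]
gripper_width: 0.001
grasp_force: 0.1
e -61.7 n -5.7 z 9.5 mm yaw tool x off -0.07589989930207253 [-0.5 -0.1  0.9] 13.55
tx 5.7 ty -0.3 tz -5.4
time_s: 14.45
ee_pos: [0.5662, 0.0571, 0.2672]
tool_rot: [0.585, 0.811, -0.001, -0.001]
wrist_force: [-1.2, 0.3, -0.6]
gripper_width: 0.003
grasp_force: 0.0
e -3.1 n 20.0 z 161.1 mm yaw tool x off -0.0979040482270932 [-1.2  0.3 -0.6] 14.45
[(25, 372, 294.3, 41.0), (30, 367, 293.3, 34.0), (35, 359, 292.6, 28.0), (40, 366, 292.0, 26.0), (45, 358, 291.6, 22.0), (50, 357, 291.3, 20.0), (55, 357, 290.9, 18.0), (60, 362, 290.4, 17.0), (65, 348, 290.6, 16.0), (70, 66, 289.9, 10.0)]
hour [187.31572944 287.59539997]
min [-156.15380577   60.11487822]
```

```bash
python3 go.py -62 -18 11
```

```text
e -3.3 n 20.1 z 161.0 mm yaw tool x off -0.08396464924422276 [0.1 0.1 0.1] 14.5
tx 47.2 ty -58.7 tz 147.4
```

```bash
python3 -m inch '[{"tx":0.0235,"ty":-0.0295,"tz":0,"spin":0,"gripper":1},{"tx":0.0235,"ty":-0.0295,"tz":0,"spin":0,"gripper":1},{"tx":0,"ty":0,"tz":0.04,"spin":0,"gripper":1},{"tx":0,"ty":0,"tz":0.04,"spin":0,"gripper":1},{"tx":0,"ty":0,"tz":0.03,"spin":0,"gripper":1},{"tx":0,"ty":0,"tz":0.02,"spin":0,"gripper":1},{"tx":0,"ty":0,"tz":0.01,"spin":0,"gripper":1},{"tx":0,"ty":0,"tz":0.006,"spin":0,"gripper":1},{"tx":0,"ty":0,"tz":0,"spin":0,"gripper":1},{"tx":0,"ty":0,"tz":0,"spin":0,"gripper":1}]'
python3 go.py -62 10 10
```

```text
time_s: 15.5
ee_pos: [0.497, 0.0837, 0.1237]
tool_rot: [0.585, 0.811, 0.0, 0.001]
wrist_force: [-0.2, -0.2, -0.2]
gripper_width: 0.008
grasp_force: 0.0
e -60.3 n -16.1 z 14.5 mm yaw tool x off -0.09733055350730524 [-0.2 -0.2 -0.2] 15.5
tx 24.5 ty -1.7 tz -10.1
```

```bash
python3 -m inch '[{"tx":0.006,"ty":-0.001,"tz":0,"spin":0,"gripper":1},{"tx":0.006,"ty":0,"tz":-0.003,"spin":0,"gripper":1},{"tx":0.006,"ty":0,"tz":-0.004,"spin":0,"gripper":1},{"tx":0.0055,"ty":0,"tz":-0.003,"spin":0,"gripper":1},{"tx":0,"ty":0,"tz":0,"spin":0,"gripper":1},{"tx":0,"ty":0,"tz":0,"spin":0,"gripper":1}]'
python3 go.py -62 10 10
python3 -m inch '[{"tx":-0.009,"ty":0,"tz":0.0055,"spin":0,"gripper":1},{"tx":-0.009,"ty":0,"tz":0.0055,"spin":0,"gripper":1},{"tx":0,"ty":0,"tz":-0.04,"spin":0,"gripper":1},{"tx":-0.01,"ty":0.015,"tz":-0.04,"spin":0,"gripper":1},{"tx":-0.025,"ty":0.025,"tz":-0.035,"spin":0,"gripper":1},{"tx":-0.015,"ty":0.02,"tz":-0.04,"spin":0,"gripper":1},{"tx":0,"ty":0,"tz":0,"spin":0,"gripper":1},{"tx":0,"ty":0,"tz":0,"spin":0,"gripper":1},{"tx":0,"ty":0,"tz":0,"spin":0,"gripper":1}]'
python3 meas.py
```

```text
time_s: 16.1
ee_pos: [0.488, 0.1059, 0.1332]
tool_rot: [0.585, 0.811, 0.0, 0.0]
wrist_force: [0.0, -0.1, -0.4]
gripper_width: 0.006
grasp_force: 0.0
e -61.8 n 9.2 z 9.8 mm yaw tool x off -0.07494852081202907 [ 0.  -0.1 -0.4] 16.1
tx 0.5 ty -0.2 tz -0.6
time_s: 17.0
ee_pos: [0.5653, 0.0596, 0.2751]
tool_rot: [0.585, 0.811, -0.001, -0.001]
wrist_force: [-0.2, 0.1, -0.2]
gripper_width: 0.008
grasp_force: 0.0
e -3.1 n 26.5 z 166.4 mm yaw tool x off -0.08433301917162339 [-0.2  0.1 -0.2] 17.0
[(25, 343, 306.7, 37.0), (30, 347, 306.2, 33.0), (35, 352, 305.9, 27.0), (40, 347, 304.9, 24.0), (45, 345, 304.8, 22.0), (50, 341, 304.6, 19.0), (55, 342, 304.4, 17.0), (60, 344, 304.0, 16.0), (65, 346, 304.4, 16.0), (70, 112, 305.1, 12.0)]
hour [147.27564021 301.72175235]
min [-153.42482924   59.99828998]
```

```bash
python3 go.py -62 -3 11
```

```text
e -3.3 n 26.6 z 166.3 mm yaw tool x off -0.06892322686206853 [-0.1 -0.1  0.4] 17.05
tx 57.2 ty -58.7 tz 147.4
```

```bash
python3 -m inch '[{"tx":0.0285,"ty":-0.0295,"tz":0,"spin":0,"gripper":1},{"tx":0.0285,"ty":-0.0295,"tz":0,"spin":0,"gripper":1},{"tx":0,"ty":0,"tz":0.04,"spin":0,"gripper":1},{"tx":0,"ty":0,"tz":0.04,"spin":0,"gripper":1},{"tx":0,"ty":0,"tz":0.03,"spin":0,"gripper":1},{"tx":0,"ty":0,"tz":0.02,"spin":0,"gripper":1},{"tx":0,"ty":0,"tz":0.01,"spin":0,"gripper":1},{"tx":0,"ty":0,"tz":0.006,"spin":0,"gripper":1},{"tx":0,"ty":0,"tz":0,"spin":0,"gripper":1},{"tx":0,"ty":0,"tz":0,"spin":0,"gripper":1}]'
python3 go.py -62 12.5 10
```

```text
time_s: 18.05
ee_pos: [0.4931, 0.0956, 0.1317]
tool_rot: [0.585, 0.811, 0.0, 0.001]
wrist_force: [0.3, -0.6, 0.5]
gripper_width: 0.003
grasp_force: 0.0
e -60.3 n -1.3 z 14.6 mm yaw tool x off -0.09357163765841392 [ 0.3 -0.6  0.5] 18.05
tx 14.1 ty -1.7 tz -3.4
```

```bash
python3 -m inch '[{"tx":0.005,"ty":-0.0015,"tz":0.001,"spin":0,"gripper":1},{"tx":0.005,"ty":0,"tz":-0.002,"spin":0,"gripper":1},{"tx":0.004,"ty":0,"tz":-0.0025,"spin":0,"gripper":1},{"tx":0,"ty":0,"tz":0,"spin":0,"gripper":1},{"tx":0,"ty":0,"tz":0,"spin":0,"gripper":1}]'
python3 go.py -62 12.5 10
python3 -m inch '[{"tx":-0.009,"ty":0,"tz":0.0055,"spin":0,"gripper":1},{"tx":-0.009,"ty":0,"tz":0.0055,"spin":0,"gripper":1},{"tx":0,"ty":0,"tz":-0.04,"spin":0,"gripper":1},{"tx":-0.01,"ty":0.015,"tz":-0.04,"spin":0,"gripper":1},{"tx":-0.025,"ty":0.025,"tz":-0.035,"spin":0,"gripper":1},{"tx":-0.017,"ty":0.02,"tz":-0.04,"spin":0,"gripper":1},{"tx":0,"ty":0,"tz":0,"spin":0,"gripper":1},{"tx":0,"ty":0,"tz":0,"spin":0,"gripper":1},{"tx":0,"ty":0,"tz":0,"spin":0,"gripper":1}]'
python3 meas.py
```

```text
time_s: 18.55
ee_pos: [0.4868, 0.1084, 0.1347]
tool_rot: [0.585, 0.811, 0.0, 0.0]
wrist_force: [0.2, -1.4, 0.3]
gripper_width: 0.004
grasp_force: 0.0
e -62.2 n 12.3 z 9.6 mm yaw tool x off -0.08655415484150808 [ 0.2 -1.4  0.3] 18.55
tx -0.0 ty 0.2 tz -0.4
time_s: 19.45
ee_pos: [0.5646, 0.0604, 0.2767]
tool_rot: [0.585, 0.811, -0.001, -0.001]
wrist_force: [-0.2, -0.2, -1.1]
gripper_width: 0.004
grasp_force: 0.0
e -3.6 n 28.2 z 167.2 mm yaw tool x off -0.08473273189039787 [-0.2 -0.2 -1.1] 19.45
[(25, 324, 308.0, 34.0), (30, 342, 308.2, 32.0), (35, 348, 307.9, 27.0), (40, 347, 307.4, 24.0), (45, 341, 307.0, 21.0), (50, 342, 306.8, 19.0), (55, 338, 306.6, 17.0), (60, 344, 306.2, 16.0), (65, 342, 306.6, 15.0), (70, 127, 307.7, 12.0)]
hour [134.0379059  304.19956077]
min [-160.15465953   60.0297331 ]
```

```bash
python3 -c "
from station import bot
print(bot.hand_in())"
```

```text
the job is handed in; nothing more can be done
None
```

The clock is set to ten past ten and the job is handed in. By the wrist camera the long hand is at 60.0° (on the two) and the short hand at about 304° (just past the ten), with the arm clear, at 19.5 s of the 64 s.

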